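Lock the painting turntable

ROBOT

A 6-joint arm with a two-finger parallel gripper is mounted at the origin on a cart in front of the work surface, level with it; the furniture and walls round the work are solid. World frame = base frame: x ahead of the robot, y to its left, z up, the work surface at z = 0. Lengths are in mm, angles in rad, forces in N, time in s.
With the tool pointing down it reaches from about 225 to 725 mm from the base axis. Payload 3.1 kg.
Tool frame: the origin (TCP) lies midway between the tips of the shut fingers; the grasp point (between the pads) lies 19 mm behind it (arm.hold_point_z is the distance from the TCP to the grasp point, in mm); z points along the fingers, y is the line along which they close (so a half turn about z gives the same grasp; the last joint's range is limited). The gripper opens to 85 mm and grips with 20 to 120 N. Pads are 22 mm wide; open, the fingers measure 114 mm over their backs; the gripper's body (76 mm by 85 mm) begins 54 mm behind the grasp point. The pads swing forward as they close: fully open they stand 13 mm farther back than shut.
Start: joints at [1.153, 0.048, 0.099, 1.622, 0, 1.443], TCP at [150.032, 503.098, 231.312] pointing down, gripper open.
Joint ranges: [-2.91, 2.91], [-0.99, 1.94], [-1.21, 1.42], [-2.12, 2.29], [-1.49, 1.47], [-3.14, 3.14]. Speed limits (rad/s): [2.79, 2.79, 3.14, 3.14, 3.14, 3.14].

INTERFACE

Orientations are given as a unit quaternion [x, y, z, w].
In Python, from workcell import arm gives the robot as it stands.
- The arm moves only by the tool jog_arm, called after ">>>" by a JSON object that holds its "api" and its "payload", one argument or row to a line. Schema: {"type":"object","properties":{"steps":{"type":"array","items":{"type":"number"},"minItems":7,"maxItems":140},"only":{"type":"string"},"quiet":{"type":"boolean"},"lines":{"type":"string"}},"required":["steps"],"additionalProperties":false}. steps is one flat list of numbers that holds 1 to 20 rows one after another, with no inner brackets; each row has 7 numbers: a rotation vector rx, ry, rz in parts of the range, where 1.0 means pi rad, then dx, dy, dz in parts of the range, where 1.0 means 600 mm, then the finger opening in mm; each row is the pose to reach, as a shift and turn from the pose commanded when the call began, along the tool's axes at that moment; what a row does not reach only later rows make up. A row lasts 1/8 s, in which the tool goes at most 62.5 mm and 0.188 rad, less where a joint would pass 70% of its speed; a pose out of reach is approached as far as the arm can. The fingers move at their own pace and stop on an object; the grip force is fixed at half the most. Time passes only in rows, so rows that do not move let the fingers close. The tool returns the time, the measured TCP pose, the force, the opening and the grip force at its end. only (a regular expression) keeps the lines of the reply that match it, lines (a string "A,B") keeps lines A to B, and quiet returns only ok. Input that does not fit is refused with a message, and nothing moves.
- arm.get_state(): the state, without advancing time (a new reading comes with each control period).
- arm.read_camera(name): name is "scene" or "top"; returns the picture (400x640x3 uint8, red, green, blue); there is no depth.
- arm.camera_model(name): a dict with "fx", "fy", "cx", "cy" (pixels), "xyz" and "rotation" of the camera in the world. Camera axes: x right, y down, z forward; pixel columns grow to the right and rows downward; lengths in mm; the calibration is good to about 2 mm. A picture is of the moment at which its call begins. camera_model takes no time and is no camera call.
- arm.job_done(): hands the job in; it is judged then, once.
The state is a dict: "time_s": time; "joint_positions": joint angles; "qd": joint speeds; "joint_efforts": joint torques, N m; "position": TCP position; "tcp_rot": TCP orientation; "ft_force": force on the tool from outside, world axes, zero at the start; "moment": the same for the moment, N m; "opening": finger opening in mm; "grip_force": force on a finger pad.
Only numpy, scipy, OpenCV 4.12 (cv2) and the standard library are available. Lean on these libraries where they do the work, as an engineer would, in place of code of your own. Each camera call takes 0.05 s, during which the arm holds its last target. There are 200 camera calls.

TASK

The round metal plate of the painting turntable stands raised on its stiff collar. Without lifting or tipping it, push it round with a fingertip (against its upright peg is easiest) until the notch in its rim is over the lug on the black foot, then press down on the hub in the middle until the plate sits fully home on the foot with the lug in the notch, and take the hand away. Leave the things standing around where they are.

Things in the scene. Friction and masses are not known exactly. Their poses are not given: they have to be found in the camera images.
- foot: Fixed foot of the turntable: flat black disc 140 mm across, 14 mm thick, with a 14 mm upright steel spindle in its middle (hidden in the plate's hub) and a steel lug near its edge. Origin: centre of the underside, on the turning axis; x axis points to the lug, z up. Place and yaw vary, but it does not move.
- lug (a point): Middle of the top of the lug, a steel block 8 mm wide (6 mm at the top), reaching from 46 to 66 mm from the axis; its top is 22 mm above the work surface. The outer 10 mm show beyond the plate's rim from above.
- plate: Loose round steel plate with ribbed rim, 112 mm across, 8 mm thick, 0.15 to 0.3 kg. Turns on the spindle (1 mm play) either way without end and stays where left. Origin: centre of the underside; z up, x towards the notch. Underside at first 23 mm above the work surface, 1 mm above the lug; seated 14 mm, lying on the foot. It goes down only with the notch over the lug (within 0.04 rad).
- notch (a point): Middle of the only gap in the rim, at the plate's top face, 50 mm from the axis. The notch is 13 mm wide, open to the outside, its inner end 44 mm from the axis.
- finger_peg (a point): Top of the upright round steel peg on the plate, 11 mm thick, standing 28 mm above the plate's top face, 40 mm from the axis, across the axis from the notch (15 mm wide flange round its lowest 2 mm). There are 18 mm between peg and hub.
- hub_top (a point): Middle of the flat top of the hub, 32 mm across, 28 mm above the plate's underside: the place to press.
- collar (a joint): Slide of the brass collar (68 mm across) on which the plate rests: 0 raised, 0.009 m when the plate is seated. About 7 N (less the plate's weight) moves it down, it has no spring and stays where it is pushed.
- putty_tin: Bystander: low round grey tin, 54 mm across, 26 mm high, in front of the turntable. Origin: centre of the underside.
- sanding_stick: Bystander: flat dark sanding stick 150x20x5 mm, right front. Origin: centre of the underside.
- side_cutters: Bystander: side cutters with red grips lying flat, 126x43x12 mm, at the left. Origin: centre of the underside.
- glue_bottle: Bystander: white bottle with a long nozzle, 36 mm across, 102 mm high, behind the turntable. Origin: centre of the underside.
- medium_bottle: Bystander: white bottle, 42 mm across, 97 mm high, behind the turntable. Origin: centre of the underside.
- paint_tan: Bystander: small capped tan dropper bottle, 25 mm across, 87 mm high, far left. Origin: centre of the underside.
Not all that is in view belongs to the job. Of the things shaped like the plate, the steel one is meant.

How it is judged (in metres and radians):
At the end, for the whole second after the job is handed in: The plate lies at rest and level (within 0.05 rad) on the foot, its underside within 2.5 mm of the foot's top, centred within 4 mm, with the notch round the lug (within 4 mm sideways) and the collar pushed down (z of plate in the frame of foot between 0.012 and 0.0165 m and x of notch in the frame of foot above 0.045 m and y of notch in the frame of foot between -0.004 and 0.004 m and angle between plate's own z axis and vertical below 0.05 rad and horizontal distance between plate and foot below 0.004 m and linear speed of plate below 0.01 m/s and value of joint collar above 0.007 m); the robot touches nothing.
It fails at once if the plate is lifted more than 6 mm above its raised position (z of plate in the frame of foot above 0.029 m).
It fails at once if the plate is tipped by more than 0.25 rad (angle between plate's own z axis and vertical above 0.25 rad).
It fails at once if a bystander is moved more than 20 mm or knocked over (distance of any of putty_tin, sanding_stick, side_cutters, glue_bottle, medium_bottle, paint_tan from where it was at the start of the episode above 0.02 m or angle between any of glue_bottle, medium_bottle, paint_tan's own z axis and vertical above 0.5 rad).
It also fails if it takes over 48 s, if anything falls off the work surface, if the arm or the gripper's body presses on something with over 40 N, if the wrist force passes 120 N, or if a joint passes its speed limit or range.

## Working session

There is one attempt and no reset: what is moved stays moved. The work goes in short steps, Python scripts to look and compute and a tool call to move; the robot and the scene stay as the last step left them, time stands still between calls to the robot, and variables do not carry over. Pictures are saved under pics/ and viewed, at most 10 in all, crops included, and the job is handed in when it is done.

```bash
mkdir -p pics; python3 - <<'E'
from workcell import arm
import cv2
for n in("scene","top"):
    cv2.imwrite(f"pics/{n}0.png",arm.read_camera(n)[:,:,::-1]);print(n,arm.camera_model(n))
s=arm.get_state();print(s["position"],s["tcp_rot"],s["time_s"])
E
```

```text
scene {'fx': 508.1267430472501, 'fy': 508.1267430472501, 'cx': 313.7335528308034, 'cy': 198.14997432166552, 'xyz': array([ 158.38713133, 1082.29354398, 1271.27691643]), 'rotation': array([-0.19656777,  0.91680507, -0.34068708,  0.06900649])}
top {'fx': 400.29872192268675, 'fy': 400.29872192268675, 'cx': 321.4262468908231, 'cy': 198.7098173213818, 'xyz': array([ 322.6304876 ,  154.70031654, 1492.35065118]), 'rotation': array([-0.6992945 ,  0.70883234, -0.06489731,  0.06581984])}
[149.7851988  502.5770069  230.20423853] [ 1.44380941e-01  9.89521566e-01 -1.05810391e-03 -3.09194042e-04] 0.1
```

View pics/scene0.png

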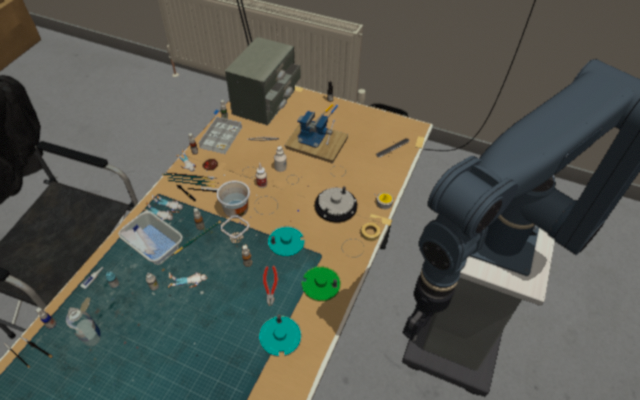

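View pics/top0.png

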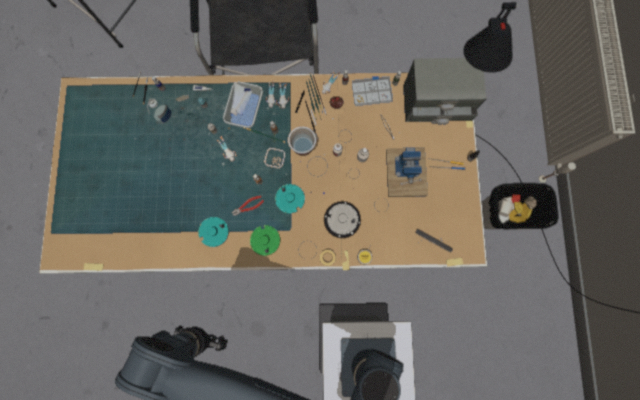

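The scene view shows four plate-shaped things: a grey one on a black disc (scene 336,203 / top 342,219), teal ones (286,241 / 290,198 and 280,335 / 213,231) and a green one (321,283 / 265,240). The steel one is the grey one on the black foot. I'll check it in a close crop.

```bash
cat > h.py <<'E'
import numpy as np,cv2
from workcell import arm
from scipy.spatial.transform import Rotation as R
def ray(n,u,v,z):
    m=arm.camera_model(n);d=R.from_quat(m["rotation"]).apply([(u-m["cx"])/m["fx"],(v-m["cy"])/m["fy"],1]);c=np.array(m["xyz"])
    return c+d*(z-c[2])/d[2]
def proj(n,p):
    m=arm.camera_model(n);q=R.from_quat(m["rotation"]).inv().apply(np.array(p)-m["xyz"])
    return np.array([m["fx"]*q[0]/q[2]+m["cx"],m["fy"]*q[1]/q[2]+m["cy"]])
E
python3 - <<'E'
from h import *
a=cv2.imread("pics/scene0.png")[173:233,306:366];b=cv2.imread("pics/top0.png")[194:244,317:367]
cv2.imwrite("pics/c0.png",np.hstack([cv2.resize(a,(400,400),interpolation=cv2.INTER_CUBIC),cv2.resize(b,(400,400),interpolation=cv2.INTER_CUBIC)]))
t=cv2.imread("pics/top0.png");print(ray("top",342,219,31),ray("scene",336,203,31),ray("top",365,257,26))
# black foot ring
for n,(x,y),z in(("top",(342,219),14),("scene",(336,203),14)):
    im=cv2.imread(f"pics/{n}0.png");g=im.max(2);M=np.zeros_like(g);cv2.circle(M,(x,y),28,255,-1)
    k=((g<70)&(M>0)).astype(np.uint8)
    c=max(cv2.findContours(k,cv2.RETR_EXTERNAL,cv2.CHAIN_APPROX_NONE)[0],key=cv2.contourArea)
    e=cv2.fitEllipse(cv2.convexHull(c));print(n,e,ray(n,*e[0],z))
E
```

```text
[519.32950695  80.11085154  31.        ] [511.29965009  94.24100448  31.        ] [379.99432893  -0.38222659  26.        ]
top ((330.58294677734375, 226.9866485595703), (7.898067951202393, 21.085739135742188), 145.60531616210938) [492.35581201 122.2483446   14.        ]
scene ((335.2386779785156, 205.57371520996094), (32.277774810791016, 41.67080307006836), 94.25593566894531) [514.2338209   91.75052378  14.        ]
```

View pics/c0.png

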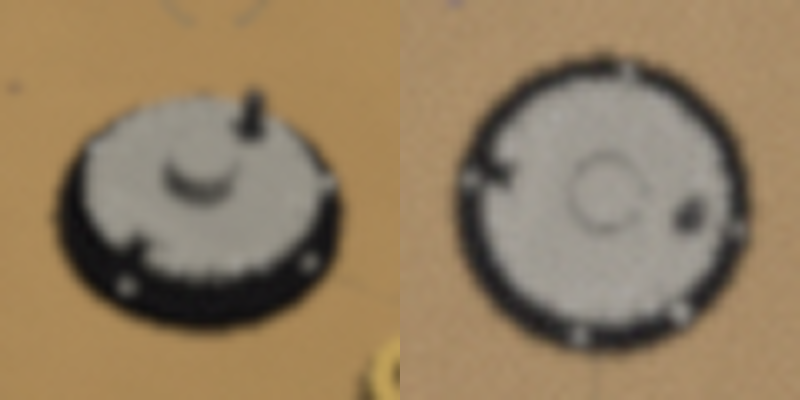

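The crop shows a grey steel plate with the notch at the left in the top view (crop 500,172) and the peg at the right (690,215). Five light marks sit on the black rim in the top view, and three of them are visible in the scene view. Only one can be the lug, so I'll average frames and compare size and height by parallax.

```bash
python3 - <<'E'
from h import *
A={n:np.mean([arm.read_camera(n).astype(float) for _ in range(10)],0) for n in("scene","top")}
np.savez("pics/avg.npz",**A)
ims=[]
# rectify onto plane: top view z=14 and z=22, scene same; 4px/mm -> 400px = 160mm
C=np.array([516,84.])
for n in("top","scene"):
  for z in(14,22):
    P=np.array([[C[0]+80,C[1]+80],[C[0]+80,C[1]-80],[C[0]-80,C[1]-80],[C[0]-80,C[1]+80]])
    src=np.float32([proj(n,[*p,z]) for p in P]);dst=np.float32([[0,0],[320,0],[320,320],[0,320]])
    w=cv2.warpPerspective(A[n][:,:,::-1].astype(np.float32),cv2.getPerspectiveTransform(src,dst),(320,320),flags=cv2.INTER_CUBIC)
    ims.append(np.clip(w,0,255).astype(np.uint8))
    cv2.circle(ims[-1],(160,160),2,(0,0,255),-1)
o=np.vstack([np.hstack(ims[:2]),np.hstack(ims[2:])]);cv2.imwrite("pics/r.png",cv2.resize(o,(600,600)))
E
```

```text
(no output)
```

View pics/r.png

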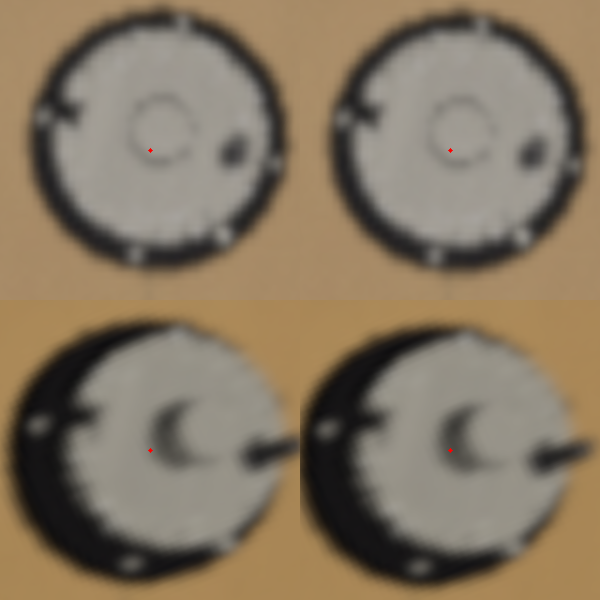

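The four smaller marks shift between the views like points on the foot's top. D (panel 223,237, the brightest) shifts about 6 mm differently, as something taller would, so D is the lug. Now the precise geometry.

```bash
cat >> h.py <<'E'
C0=np.array([521.,80.])
def rect(n,img,z,C=C0,S=4,W=100):
    P=[(W,W),(W,-W),(-W,-W),(-W,W)];L=2*W*S
    src=np.float32([proj(n,[C[0]+a,C[1]+b,z]) for a,b in P]);dst=np.float32([[0,0],[L,0],[L,L],[0,L]])
    return cv2.warpPerspective(img.astype(np.float32),cv2.getPerspectiveTransform(src,dst),(L,L),flags=cv2.INTER_CUBIC)
def w(p,C=C0,S=4,W=100): return np.array([C[0]+W-p[1]/S,C[1]+W-p[0]/S])
def cen(m):
    c=max(cv2.findContours(m.astype(np.uint8),cv2.RETR_EXTERNAL,cv2.CHAIN_APPROX_NONE)[0],key=cv2.contourArea)
    M=cv2.moments(c);return w((M["m10"]/M["m00"],M["m01"]/M["m00"])),M["m00"]/16
def hull(m):
    c=max(cv2.findContours(m.astype(np.uint8),cv2.RETR_EXTERNAL,cv2.CHAIN_APPROX_NONE)[0],key=cv2.contourArea)
    e=cv2.fitEllipse(cv2.convexHull(c));return w(e[0]),np.array(e[1])/4
E
cat > m.py <<'E'
from h import *
yy,xx=np.mgrid[:800,:800]
def polar(c): 
    X=C0[0]+100-yy/4-c[0];Y=C0[1]+100-xx/4-c[1];return np.hypot(X,Y),np.degrees(np.arctan2(Y,X))
def run(A):
  for n in("top","scene"):
    f=rect(n,A[n],14);sat=f.max(2)-f.min(2)
    fc,ax=hull(sat<45);print(n,"foot",fc.round(1),ax.round(1))
    if n=="top": 
        f=rect(n,A[n],31);g=f.mean(2);pc,ax=hull(cv2.morphologyEx(((g>110)&(f.max(2)-f.min(2)<40)).astype(np.uint8),cv2.MORPH_OPEN,np.ones((25,25))));print(" plate",pc.round(1),ax.round(1))
        r,a=polar(fc+pc*0);g=rect(n,A[n],22).mean(2)
        for lo,hi in((62,67),):
            prof=[(int(t),g[(r>lo)&(r<hi)&(abs((a-t+180)%360-180)<3)].mean()) for t in range(-180,180,3)]
            print([(t,int(v)) for t,v in prof if v>45])
        m=(r>56)&(r<66)&(abs((a+145+180)%360-180)<12);wt=np.clip(g-60,0,None)*m;p=w(((wt*xx).sum()/wt.sum(),(wt*yy).sum()/wt.sum()));d=p-fc;print(" lug",p.round(1),np.hypot(*d),np.degrees(np.arctan2(d[1],d[0])))
        g=rect(n,A[n],31).mean(2);r,a=polar(pc);prof=[(t,g[(r>45)&(r<53)&(abs((a-t+180)%360-180)<3)].mean()) for t in range(-180,180,2)]
        print(" notch dark",sorted(prof,key=lambda q:q[1])[:5])
        m=(r>45)&(r<53)&(abs((a-min(prof,key=lambda q:q[1])[0]+180)%360-180)<14);wt=np.clip(120-g,0,None)*m;p=w(((wt*xx).sum()/wt.sum(),(wt*yy).sum()/wt.sum()));d=p-pc;print(" notch",p.round(1),np.hypot(*d),np.degrees(np.arctan2(d[1],d[0])))
        g=rect(n,A[n],50).mean(2);r,a=polar(pc);m=(r>25)&(r<48)&(g<100);
        print(" peg",*[np.round(q,1) for q in cen(m)])
E
python3 - <<'E'
from m import *
run(np.load("pics/avg.npz"))
E
```

```text
top foot [521.3  79.6] [140.1 141.9]
 plate [520.9  79.4] [111.9 113.7]
[(-156, 47), (-153, 63), (-150, 92), (-147, 113), (-144, 102), (-141, 71), (-138, 51), (-135, 45), (-132, 47), (-129, 48), (-126, 47), (-123, 47), (-120, 49), (-117, 51), (-114, 50), (-111, 51), (-108, 61), (-105, 81), (-102, 92), (-99, 81), (-96, 62), (-93, 53), (-90, 54), (-87, 55), (-84, 54), (-81, 53), (-78, 54), (-75, 56), (-72, 55), (-69, 54), (-66, 53), (-63, 53), (-60, 53), (-57, 52), (-54, 54), (-51, 56), (-48, 58), (-45, 57), (-42, 56), (-39, 54), (-36, 53), (-33, 53), (-30, 52), (-27, 52), (-24, 55), (-21, 57), (-18, 65), (-15, 84), (-12, 101), (-9, 94), (-6, 71), (-3, 55), (0, 51), (3, 53), (6, 56), (9, 58), (12, 58), (15, 59), (18, 60), (21, 59), (24, 56), (27, 55), (30, 55), (33, 54), (36, 54), (39, 56), (42, 57), (45, 54), (48, 52), (51, 52), (54, 51), (57, 50), (60, 50), (63, 52), (66, 52), (69, 51), (72, 57), (75, 74), (78, 93), (81, 93), (84, 74), (87, 54), (90, 46), (93, 45), (162, 54), (165, 79), (168, 98), (171, 88), (174, 62), (177, 46)]
 lug [471.3  46.3] 60.097283554391474 -146.31727886245605
 notch dark [(76, np.float32(64.275955)), (74, np.float32(65.26279)), (78, np.float32(72.73359)), (72, np.float32(75.16847)), (80, np.float32(88.32503))]
 notch [533.6 127.3] 49.54907778104884 75.13764081056036
 peg [510.1  42.3] 117.6
scene foot [515.6  84.5] [138.1 153.6]
```

The sizes check out: foot 140, plate 112, notch r 49.5, lug r 60. Lug is at −146.3° and notch at 75.1°, so the plate turns +138.6° (CCW). Plan: set the slightly open fingers loosely round the peg and sweep it round the axis.

```bash
cat > d.py <<'E'
from h import *
def R0(yaw): # tool down, tool-y at yaw deg
    t=np.radians(yaw);y=np.array([np.cos(t),np.sin(t),0]);z=np.array([0,0,-1.]);return R.from_matrix(np.stack([np.cross(y,z),y,z],1))
def row(p0,y0,p1,y1):
    print(np.r_[(R0(y0).inv()*R0(y1)).as_rotvec().round(3),R0(y0).inv().apply(np.array(p1)-p0).round(1)])
def peg(a,r=40): t=np.radians(a);return 521+r*np.cos(t),79.5+r*np.sin(t)
E
python3 - <<'E'
from d import *
s=arm.get_state();print(s["position"],R.from_quat(s["tcp_rot"]).as_matrix().round(3),s["time_s"])
row([150.0,503.1,231.3],73.4,[*peg(-104.9),110],-14.9)
E
```

```text
[150.04300104 503.10358582 231.33229131] [[-0.958  0.286  0.   ]
 [ 0.286  0.958  0.   ]
 [ 0.     0.    -1.   ]] 1.1
[   0.       0.       1.541 -477.7   -339.9    121.3  ]
```

The rows are not in the units I measure in: shifts go in shares of 600 mm and turns go in shares of pi rad. I convert before sending: -477.7 mm is -0.7962, -339.9 mm is -0.5665, 1.541 rad is 0.4905.

>>> {"api": "jog_arm", "payload": {
  "steps": [0,0,0.4905,-0.7962,-0.5665,0.2022,24,0,0,0.4905,-0.7962,-0.5665,0.2022,24,0,0,0.4905,-0.7962,-0.5665,0.2022,24,0,0,0.4905,-0.7962,-0.5665,0.2022,24,0,0,0.4905,-0.7962,-0.5665,0.2022,24,0,0,0.4905,-0.7962,-0.5665,0.2022,24,0,0,0.4905,-0.7962,-0.5665,0.2022,24,0,0,0.4905,-0.7962,-0.5665,0.2022,24,0,0,0.4905,-0.7962,-0.5665,0.2022,24,0,0,0.4905,-0.7962,-0.5665,0.2022,24,0,0,0.4905,-0.7962,-0.5665,0.2022,24,0,0,0.4905,-0.7962,-0.5665,0.2022,24,0,0,0.4905,-0.7962,-0.5665,0.2022,24,0,0,0.4905,-0.7962,-0.5665,0.2022,24]
}}

```text
time_s: 2.85
position: [510.4, 41.8, 110.5]
tcp_rot: [0.792, 0.61, 0.0, 0.0]
ft_force: [0.5, 0.4, -0.2]
opening: 23.7
grip_force: 0.0
```

```bash
python3 - <<'E'
from d import *
s=arm.get_state();print(s["position"],R.from_quat(s["tcp_rot"]).as_matrix().round(3),s["opening"],s["ft_force"],peg(-104.9))
A=arm.read_camera("scene")[:,:,::-1];B=arm.read_camera("top")[:,:,::-1]
cv2.imwrite("pics/c1.png",np.hstack([cv2.resize(A[150:250,286:386],(400,400),interpolation=2),cv2.resize(B[169:269,292:392],(400,400),interpolation=2)]))
E
```

```text
[510.44005869  41.84430299 110.49443357] [[ 0.255  0.967  0.001]
 [ 0.967 -0.255  0.   ]
 [ 0.     0.001 -1.   ]] 23.691106376103797 [ 0.54257088  0.44400901 -0.16895183] (np.float64(510.71468827381216), np.float64(40.84495682714683))
```

View pics/c1.png

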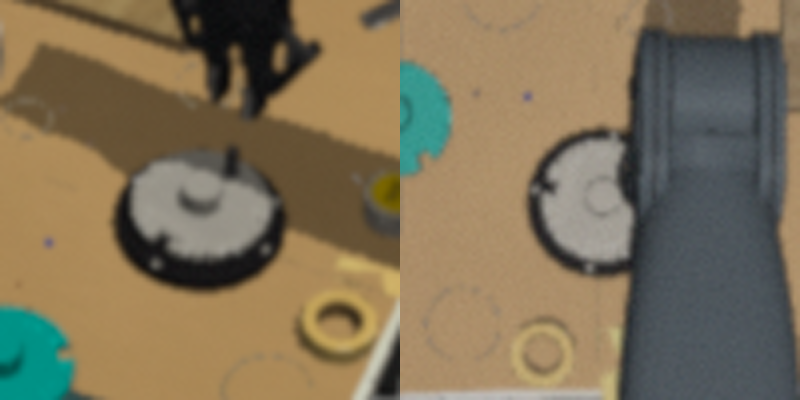

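The fingers hang above the peg: tips at scene crop (213,100) and (247,113), peg top at (232,150). I'll compare these with the projected points.

```bash
python3 - <<'E'
from d import *
f=lambda p:((proj("scene",p)-[286,150])*4).round(0)
for z in(110,114):
  for s in(-12,-18,0,12,18): print(z,s,f(np.array([510.4,41.8,z])+s*np.array([.967,-.255,0])))
print("peg",f([*peg(-104.9),59]),f([*peg(-104.9),31]),"centre",f([521,79.5,51]))
E
```

```text
110 -12 [243. 108.]
110 -18 [249. 112.]
110 0 [231. 101.]
110 12 [218.  94.]
110 18 [212.  90.]
114 -12 [243. 104.]
114 -18 [249. 108.]
114 0 [231.  97.]
114 12 [219.  90.]
114 18 [213.  87.]
peg [227. 144.] [226. 167.] centre [197. 179.]
```

Both the tips and the peg sit about the same few pixels off their projections, so the robot and my peg estimate agree. Descending round the peg.

In the tool's units: 68 mm is 0.1133, 55 mm is 0.0917.

>>> {"api": "jog_arm", "payload": {
  "steps": [0,0,0,0,0,0.0583,24,0,0,0,0,0,0.0917,24,0,0,0,0,0,0.1133,24,0,0,0,0,0,0.1133,24,0,0,0,0,0,0.1133,18,0,0,0,0,0,0.1133,18,0,0,0,0,0,0.1133,18]
}}

```text
time_s: 3.82
position: [511.4, 40.8, 42.9]
tcp_rot: [0.793, 0.609, 0.001, 0.001]
ft_force: [0.1, -0.4, 0.1]
opening: 18.0
grip_force: 0.0
```

```bash
python3 - <<'E'
from d import *
s=arm.get_state();print(s["position"],s["opening"],s["ft_force"])
a,p0=-104.9,[*peg(-104.9),42]
for k in range(1,16): row(p0,-14.9,[*peg(a+9.24*k),42],-14.9+9.24*k)
cv2.imwrite("pics/c2.png",cv2.resize(arm.read_camera("scene")[:,:,::-1][150:250,286:386],(400,400),interpolation=2))
E
```

```text
[511.35665274  40.79306327  42.86027701] 17.985307608954 [ 0.11752371 -0.44662429  0.07356056]
[ 0.     0.    -0.161  0.5    6.4    0.   ]
[ 0.     0.    -0.323  2.1   12.7    0.   ]
[ 0.     0.    -0.484  4.6   18.6    0.   ]
[ 0.     0.    -0.645  8.    24.1    0.   ]
[ 0.     0.    -0.806 12.3   28.9    0.   ]
[ 0.     0.    -0.968 17.3   32.9    0.   ]
[ 0.     0.    -1.129 22.9   36.2    0.   ]
[ 0.    0.   -1.29 28.9  38.4   0.  ]
[ 0.     0.    -1.451 35.2   39.7    0.   ]
[ 0.     0.    -1.613 41.7   40.     0.   ]
[ 0.     0.    -1.774 48.1   39.2    0.   ]
[ 0.     0.    -1.935 54.3   37.4    0.   ]
[ 0.     0.    -2.096 60.1   34.6    0.   ]
[ 0.     0.    -2.258 65.4   30.9    0.   ]
[ 0.     0.    -2.419 70.    26.5    0.   ]
```

View pics/c2.png

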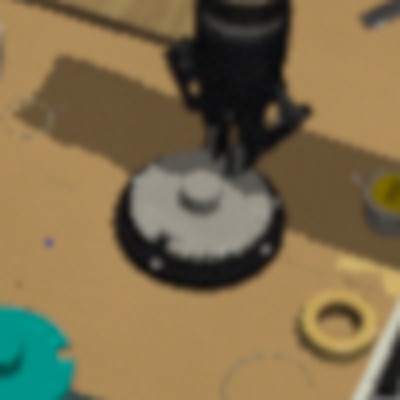

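The peg stands between the fingers (crop 230,155) with no contact force. Sweeping CCW.

In the tool's units: 38.4 mm is 0.064, 6.4 mm is 0.0107, -0.161 rad is -0.0512.

>>> {"api": "jog_arm", "payload": {
  "steps": [0,0,-0.0512,0.0008,0.0107,0,18,0,0,-0.1028,0.0035,0.0212,0,18,0,0,-0.1541,0.0077,0.031,0,18,0,0,-0.2053,0.0133,0.0402,0,18,0,0,-0.2566,0.0205,0.0482,0,18,0,0,-0.3081,0.0288,0.0548,0,18,0,0,-0.3594,0.0382,0.0603,0,18,0,0,-0.4106,0.0482,0.064,0,18]
}}

```text
time_s: 4.88
position: [555.4, 58.6, 42.2]
tcp_rot: [0.265, 0.964, -0.0, 0.0]
ft_force: [0.1, -1.2, 0.9]
opening: 18.2
grip_force: 0.5
```

>>> {"api": "jog_arm", "payload": {
  "steps": [0,0,-0.0512,0.0008,0.0107,0,18,0,0,-0.1028,0.0035,0.0212,0,18,0,0,-0.1541,0.0077,0.031,0,18,0,0,-0.2053,0.0133,0.0402,0,18,0,0,-0.2566,0.0205,0.0482,0,18,0,0,-0.3081,0.0288,0.0548,0,18,0,0,-0.3594,0.0382,0.0603,0,18,0,0,-0.3594,0.0382,0.0603,0,18]
}}

```text
time_s: 5.88
position: [554.2, 102.0, 42.2]
tcp_rot: [-0.289, 0.957, 0.0, 0.0]
ft_force: [0.2, 0.3, -0.4]
opening: 18.1
grip_force: 0.0
```

```bash
python3 - <<'E'
from d import *
s=arm.get_state();print(s["position"],s["opening"],s["ft_force"],R.from_quat(s["tcp_rot"]).as_matrix()[:,1],s["joint_positions"])
A=arm.read_camera("scene")[:,:,::-1];B=arm.read_camera("top")[:,:,::-1]
cv2.imwrite("pics/c3.png",np.hstack([cv2.resize(A[163:243,296:376],(400,400),interpolation=2),cv2.resize(B[179:259,302:382],(400,400),interpolation=2)]))
E
```

```text
[554.2021826  101.98235141  42.17686703] 18.069019274936377 [ 0.18778361  0.31587312 -0.44573223] [-5.53719247e-01  8.32703425e-01 -3.84408143e-05] [ 6.29569720e-02  1.89769194e-01 -1.24456938e-01  1.25642493e+00
  3.95288869e-05 -5.23867140e-01]
```

View pics/c3.png

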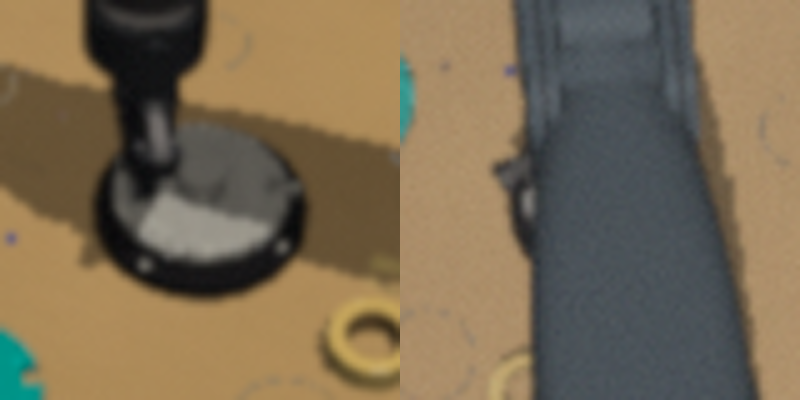

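The plate has turned; the arm hides the view. Backing off, rising and swinging left to measure.

In the tool's units: 225 mm is 0.375, 180 mm is 0.3.

>>> {"api": "jog_arm", "payload": {
  "steps": [0,0,0,0,-0.0033,0,18,0,0,0,0,-0.0033,-0.05,18,0,0,0,0,-0.0033,-0.1167,18,0,0,0,-0.05,0.0717,-0.15,10,0,0,0,-0.1,0.1467,-0.15,0,0,0,0,-0.15,0.2217,-0.15,0,0,0,0,-0.2,0.3,-0.15,0,0,0,0,-0.25,0.375,-0.15,0,0,0,0,-0.25,0.375,-0.15,0]
}}

```text
time_s: 7.1
position: [553.3, 375.7, 130.8]
tcp_rot: [-0.292, 0.956, 0.0, -0.0]
ft_force: [-0.7, 0.5, -0.2]
opening: 0.0
grip_force: 0.0
```

```bash
python3 - <<'E'
from m import *
s=arm.get_state();print(s["position"])
A={n:np.mean([arm.read_camera(n).astype(float) for _ in range(6)],0) for n in("scene","top")}
np.savez("pics/avg1.npz",**A)
run(A)
A=A["scene"][:,:,::-1];B=np.load("pics/avg1.npz")["top"][:,:,::-1]
cv2.imwrite("pics/c4.png",np.hstack([cv2.resize(A[163:243,296:376],(400,400),interpolation=2),cv2.resize(B[179:259,302:382],(400,400),interpolation=2)]))
E
```

```text
[553.27743773 375.69611576 130.76066963]
top foot [509.6 134.9] [188.7 251.3]
 plate [520.8  79.9] [110.5 115.5]
[(-180, 88), (-177, 88), (-174, 88), (-171, 88), (-168, 88), (-165, 88), (-162, 88), (-159, 87), (-156, 86), (-153, 79), (-150, 65), (-147, 57), (-144, 71), (-141, 97), (-138, 106), (-135, 106), (-132, 121), (-129, 146), (-126, 161), (-123, 163), (-120, 162), (-117, 162), (-114, 162), (-111, 162), (-108, 162), (-105, 161), (-102, 159), (-99, 157), (-96, 154), (-93, 150), (-90, 146), (-87, 148), (-84, 155), (-81, 158), (-78, 158), (-75, 157), (-72, 156), (-69, 155), (-66, 150), (-63, 142), (-60, 136), (-57, 140), (-54, 151), (-51, 156), (-48, 156), (-45, 147), (-42, 124), (-39, 96), (-36, 83), (-33, 95), (-30, 122), (-27, 140), (-24, 132), (-21, 101), (-18, 68), (-15, 57), (-12, 77), (-9, 106), (-6, 127), (-3, 136), (0, 141), (3, 142), (6, 142), (9, 142), (12, 142), (15, 139), (18, 129), (21, 110), (24, 95), (27, 89), (30, 88), (33, 89), (
[... 162 characters left out ...]
2, 88), (165, 87), (168, 88), (171, 88), (174, 88), (177, 88)]
 lug [462.7  95.5] 61.31344187562687 -139.9512064233832
 notch dark [(-156, np.float32(82.70997)), (-154, np.float32(85.778824)), (-158, np.float32(92.692)), (-152, np.float32(99.48744)), (-160, np.float32(110.74191))]
 notch [475.9  59.3] 49.38329489234157 -155.4228187055326
 peg [554.6  99.9] 104.6
scene foot [514.4  88.8] [138.7 153.5]m.py:13: RuntimeWarning: Mean of empty slice.
  prof=[(int(t),g[(r>lo)&(r<hi)&(abs((a-t+180)%360-180)<3)].mean()) for t in range(-180,180,3)]
  ret = ret.dtype.type(ret / rcount)
[ WARN:0@8.739] global loadsave.cpp:1063 imwrite_ Unsupported depth image for selected encoder is fallbacked to CV_8U.
```

View pics/c4.png

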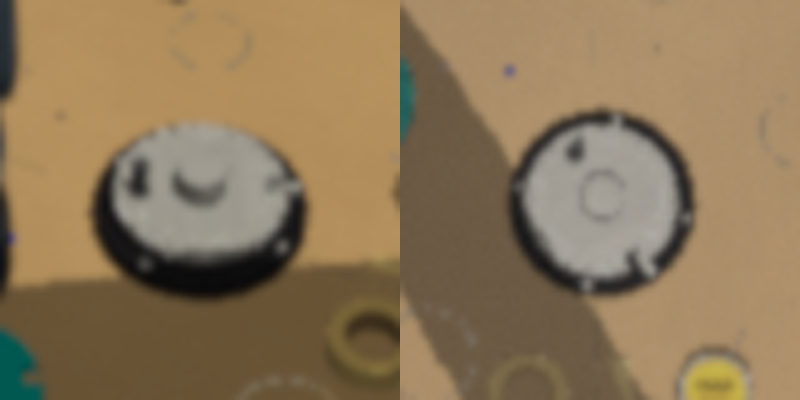

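In the top view the lug (crop 650,268) already shows in the notch. The dark gap is only on the left, so a few degrees CCW remain. I'll go back to the peg, close the fingers loosely (13 mm on an 11 mm peg) and set it at 33.7°.

```bash
python3 - <<'E'
from d import *
s=arm.get_state();print(s["position"],R.from_quat(s["tcp_rot"]).as_matrix()[:,1],s["time_s"])
p=np.array([*peg(33.7),42])+R0(123.7).apply([-150,225,-90]);print(p)
row(p,123.7,[*peg(31),90],121)
row([*peg(31),90],121,[*peg(31),42],121)
row([*peg(31),42],121,[*peg(33.7),42],123.7)
E
```

```text
[554.37589962 371.62439686 132.23182831] [-5.54191071e-01  8.32389485e-01 -4.77863586e-05] 7.7
[554.23128703 372.11011869 132.        ]
[ 0.000e+00  0.000e+00  4.700e-02  1.500e+02 -2.269e+02  4.200e+01]
[ 0.  0.  0.  0.  0. 48.]
[ 0.     0.    -0.047  0.     1.9    0.   ]
```

In the tool's units: -226.9 mm is -0.3782, 150 mm is 0.25, 0.047 rad is 0.015.

>>> {"api": "jog_arm", "payload": {
  "steps": [0,0,0.015,0.25,-0.3782,0.07,24,0,0,0.015,0.25,-0.3782,0.07,24,0,0,0.015,0.25,-0.3782,0.07,24,0,0,0.015,0.25,-0.3782,0.07,24,0,0,0.015,0.25,-0.3782,0.07,24,0,0,0.015,0.25,-0.3782,0.07,24,0,0,0.015,0.25,-0.3782,0.07,24,0,0,0.015,0.25,-0.3782,0.07,24]
}}

```text
time_s: 8.7
position: [555.5, 101.4, 90.4]
tcp_rot: [-0.268, 0.963, 0.0, 0.0]
ft_force: [-0.3, 0.4, 0.1]
opening: 23.8
grip_force: 0.0
```

>>> {"api": "jog_arm", "payload": {
  "steps": [0,0,0,0,0,0.0333,24,0,0,0,0,0,0.0667,24,0,0,0,0,0,0.08,24,0,0,0,0,0,0.08,24,0,0,0,0,0,0.08,16,0,0,0,0,0,0.08,13,0,0,0,0,0,0.08,13,0,0,0,0,0,0.08,13,0,0,0,0,0,0.08,13]
}}

```text
time_s: 9.82
position: [555.3, 100.1, 42.1]
tcp_rot: [-0.267, 0.964, -0.0, 0.0]
ft_force: [-0.6, -0.2, 0.4]
opening: 12.8
grip_force: 0.0
```

>>> {"api": "jog_arm", "payload": {
  "steps": [0,0,-0.0076,0,0.0017,0,13,0,0,-0.015,0,0.0032,0,13,0,0,-0.015,0,0.0032,0,13,0,0,-0.015,0,0.0032,0,13]
}}

```text
time_s: 10.32
position: [554.3, 101.8, 42.0]
tcp_rot: [-0.29, 0.957, -0.0, 0.0]
ft_force: [-0.0, -0.6, 0.2]
opening: 13.2
grip_force: 0.3
```

In the tool's units: -40 mm is -0.0667, -25 mm is -0.0417.

>>> {"api": "jog_arm", "payload": {
  "steps": [0,0,0,0,0,0,20,0,0,0,0,0,0,20,0,0,0,0,0,-0.0333,20,0,0,0,0,0,-0.0667,20,0,0,0,0.0333,0,-0.0667,0,0,0,0,0.0667,0,-0.0667,0,0,0,0,0.0667,0,-0.0667,0,0,0,0,0.0667,0,-0.0667,0,0,0,0,0.0667,0,-0.0417,0,0,0,0,0.0667,0,-0.02,0,0,0,0,0.0667,0,-0.02,0]
}}

```text
time_s: 11.7
position: [519.6, 79.7, 51.7]
tcp_rot: [-0.29, 0.957, 0.001, -0.002]
ft_force: [-0.3, -0.9, 0.4]
opening: -0.0
grip_force: 0.0
```

>>> {"api": "jog_arm", "payload": {
  "steps": [0,0,0,0,0,0.0033,0,0,0,0,0,0,0.005,0,0,0,0,0,0,0.0067,0,0,0,0,0,0,0.0083,0,0,0,0,0,0,0.01,0,0,0,0,0,0,0.01,0]
}}

```text
time_s: 12.45
position: [521.4, 79.7, 48.7]
tcp_rot: [-0.29, 0.957, -0.0, 0.001]
ft_force: [-0.7, 0.7, 5.8]
opening: -0.0
grip_force: 2.6
```

In the tool's units: 4 mm is 0.0067, 3 mm is 0.005.

>>> {"api": "jog_arm", "payload": {
  "steps": [0,0,0,0,0,0.0017,0,0,0,0,0,0,0.0033,0,0,0,0,0,0,0.005,0,0,0,0,0,0,0.0067,0,0,0,0,0,0,0.0067,0]
}}

```text
time_s: 13.08
position: [522.6, 79.9, 45.7]
tcp_rot: [-0.29, 0.957, -0.0, 0.002]
ft_force: [-0.3, 1.2, 6.7]
opening: -0.3
grip_force: 3.6
```

It follows at about 7 N, as the collar should with the notch over the lug. I'll press home.

In the tool's units: 6 mm is 0.01, 5 mm is 0.0083.

>>> {"api": "jog_arm", "payload": {
  "steps": [0,0,0,0,0,0.0017,0,0,0,0,0,0,0.0033,0,0,0,0,0,0,0.005,0,0,0,0,0,0,0.0067,0,0,0,0,0,0,0.0083,0,0,0,0,0,0,0.01,0,0,0,0,0,0,0.01,0]
}}

```text
time_s: 13.95
position: [523.6, 79.9, 41.6]
tcp_rot: [-0.29, 0.957, -0.001, 0.003]
ft_force: [-2.8, 0.3, 14.3]
opening: 0.1
grip_force: 6.8
```

It reached z 41.6 (seated hub is 42) and the force rose to 14 N, so it has bottomed out. Withdrawing and checking.

In the tool's units: 225 mm is 0.375, 180 mm is 0.3.

>>> {"api": "jog_arm", "payload": {
  "steps": [0,0,0,0,0,-0.0083,0,0,0,0,0,0,-0.0667,0,0,0,0,0,0,-0.15,0,0,0,0,-0.05,0.075,-0.15,0,0,0,0,-0.1,0.15,-0.15,0,0,0,0,-0.15,0.225,-0.15,0,0,0,0,-0.2,0.3,-0.15,0,0,0,0,-0.25,0.375,-0.15,0,0,0,0,-0.25,0.375,-0.15,0,0,0,0,-0.25,0.375,-0.15,0]
}}

```text
time_s: 15.2
position: [520.5, 349.5, 126.8]
tcp_rot: [-0.29, 0.957, -0.001, -0.001]
ft_force: [-0.4, -0.7, -0.0]
opening: -0.0
grip_force: 0.0
```

```bash
python3 - <<'E'
from m import *
A={n:np.mean([arm.read_camera(n).astype(float) for _ in range(6)],0) for n in("scene","top")}
a,b=A["scene"][:,:,::-1],A["top"][:,:,::-1]
cv2.imwrite("pics/c5.png",np.hstack([cv2.resize(a[163:243,296:376],(400,400),interpolation=2),cv2.resize(b[179:259,302:382],(400,400),interpolation=2)]).astype(np.uint8))
f=rect("top",A["top"],22);g=f.mean(2);pc,ax=hull(cv2.morphologyEx(((g>110)&(f.max(2)-f.min(2)<40)).astype(np.uint8),cv2.MORPH_OPEN,np.ones((25,25))));print("plate",pc,ax)
E
```

```text
plate [521.8815155   79.14881134] [108.30329895 115.51847839]
```

View pics/c5.png

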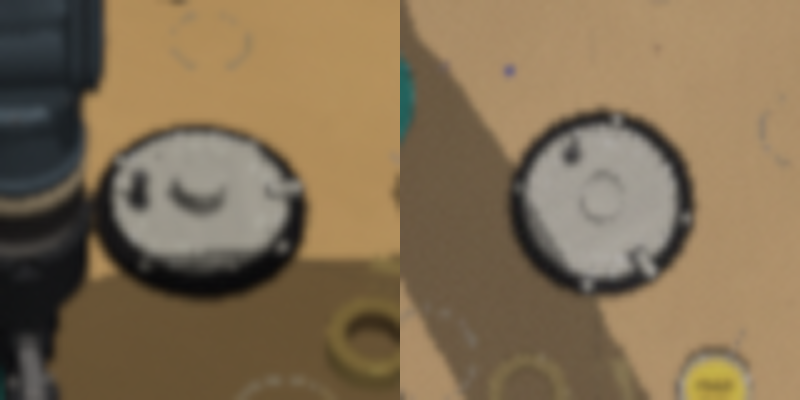

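The plate now lies lower, with the black ring even all round. The lug stands in the notch (top crop 648,265; scene 285,188), the bystanders in the crop are unmoved and the hand is clear.

```bash
python3 -c "
from workcell import arm
print(arm.job_done())"
```

```text
the job is handed in; nothing more can be done
None
```

I turned the steel plate until its notch was over the lug, pressed it down onto the foot (it bottomed out at the seated height), took the hand clear, and handed the job in at about 16 s; the final pictures show the lug in the notch, but no verdict came back.

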